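Open the push-and-turn safety cap of a clamped solvent bottle

TASK

Open the white bottle that stands in the wooden holder: first turn the brass wing nut anticlockwise until its steel keeper arm is swung well aside from over the red cap. Then grip the red safety cap by its bar, press it down, twist it anticlockwise (seen from above) until it is free, and lift it straight up. Finish while still holding the cap upright and still in the gripper, clear above the bottle's mouth by about 8 cm; leave the other things on the bench where they are.

Things in the scene. Friction and masses are not known exactly. Their poses are not given: they have to be found in the camera images.
- holder: wooden board 116 x 190 x 18 mm, screwed to the bench (cannot move), with the bottle fixed in a grey collar on it. Origin: on the bench under the bottle's upright axis, z up; the board spans y -130 to +60 mm, x -58 to +58 mm. White bottle with blue band, 78 mm diameter. An upright steel post 16 mm thick, carrying the wing nut, stands at y = -90 mm on this body's axes
- mouth (a point): centre of the bottle's neck rim, 122 mm above the bench, axes as the holder's. The cap's skirt hangs 12 mm below this rim when locked, so lift the cap over 12 mm straight up before any sideways move. A spring under the cap pushes it up with 4 N when locked, 12 N when fully pressed down
- wing_nut (a joint): angle of the brass wing nut on the post (upright axis, captive: it does not come off or rise), rad. 0: its keeper arm points along the holder's +y and lies over the cap; grows anticlockwise seen from above, stop at 1.75; starts between 0 and 0.25. Stiff (friction about 0.06 N m), stays where it is left. From about 1.2 on the arm is well aside
- nut_grip (a point): point on the wing nut's axis at the height to grip it, 183 mm above the bench. The two wings form an upright plate 12 mm thick (along this point's x), 44 mm long (along its y) and 26 mm high (167 to 192 mm above the bench); axes turn with the nut. Right under the wings lies the keeper arm
- keeper_tip (a point): middle of the rounded end of the steel keeper arm: flat bar 22 mm wide, 5 mm thick (top 167 mm, underside 162 mm above the bench), reaching 104 mm from the nut's axis along the nut's +y and turning with it
- cap: red safety cap, 54 mm diameter, 95 to 170 g, held on the neck by a hidden bayonet. Origin: centre of its lower rim, 110 mm above the bench when locked; z up, x along the holder's x (some degrees of play). It turns only while pressed down over 7 mm (bottoms at 9 mm). Turned anticlockwise from locked by 0.9 rad up to its stop at 1.75 rad it is free to lift; aim for 1.3 rad
- cap_grip (a point): point on the cap's axis in the middle of its grip bar, 38 mm above the cap's origin (148 mm above the bench when locked); axes as the cap's. Bar 14 mm thick (along y), 44 mm long (along x), 25 mm high; it stands on the flat round top, 52 mm diameter, which lies 13 mm below this point: fingertips gripping the bar can press the cap down there
- seal (a joint): travel of the sprung seal disc under the cap, m: about 0 with the cap locked, grows as the cap is pressed down, at most 0.0095
- red_jar: jar with red lid, 70 mm diameter, 101 mm high, loose bystander; origin at the centre of its underside
- masking_tape: roll of masking tape, 92 mm diameter, 25 mm high, loose bystander; origin at the centre of its underside
- screw_tin: green tin with white lid, 68 mm diameter, 44 mm high, loose bystander; origin at the centre of its underside
- staple_box: dark cardboard box with light top, 74 x 118 x 36 mm, loose bystander; origin at the centre of its underside
Mind the look-alikes: they are no part of the job. Of the things like the cap, leave any that is blue or pink; of the rest the larger one is meant.

How it is judged (in metres and radians):
On the way, in this order (a step that is already met when the one before it is completed fails the run):
1. the wing nut is turned until its keeper arm is well aside of the cap, which is still locked (value of joint wing_nut above 1 rad and angle between the x axis of cap and the x axis of holder, either way round below 0.3 rad and z of cap in the frame of mouth below -0.008 m), for 0.2 s.
2. the cap is pressed down on its spring (value of joint seal above 0.005 m), for 0.05 s.
3. the cap is twisted out of its lock, still on the neck (angle between the x axis of cap and the x axis of holder, either way round above 0.8 rad and z of cap in the frame of mouth below 0 m and horizontal distance between cap and mouth below 0.006 m), for 0.05 s.
At the end, for the whole second after the job is handed in: The wing nut stands at more than 1.0 rad (keeper aside); the gripper holds the cap still (below 30 mm/s, fingers press it with more than 1 N), upright within 0.3 rad, its lower rim 40 to 150 mm above the bottle's mouth and within 40 mm of the mouth's axis, touching neither bottle nor holder (value of joint wing_nut above 1 rad and z of cap in the frame of mouth between 0.04 and 0.15 m and horizontal distance between cap and mouth below 0.04 m and angle between cap's own z axis and vertical below 0.3 rad and contact force between cap and the fingers above 1 N and contact force between cap and holder below 0.1 N and linear speed of cap below 0.03 m/s); the arm keeps its last pose, push and grip.
It fails at once if a bystander (red jar, masking tape, screw tin, staple box) is shifted by more than 20 mm (distance of any of red_jar, masking_tape, screw_tin, staple_box from where it was at the start of the episode above 0.02 m).
It also fails if it takes over 54 s, if anything falls off the work surface, if the arm or the gripper's body presses on something with over 40 N, if the wrist force passes 120 N, or if a joint passes its speed limit or range.

ROBOT

A 6-joint arm with a two-finger parallel gripper is mounted at the origin on a cart in front of the work surface, level with it; the furniture and walls round the work are solid. World frame = base frame: x ahead of the robot, y to its left, z up, the work surface at z = 0. Lengths are in m, angles in degrees, forces in N, time in s.
With the tool pointing down it reaches from about 0.375 to 0.9 m from the base axis. Payload 3.1 kg.
Tool frame: the origin (TCP) lies midway between the tips of the shut fingers; the grasp point (between the pads) lies 19 mm behind it; z points along the fingers, y is the line along which they close (so a half turn about z gives the same grasp; the last joint's range is limited). The gripper opens to 85 mm and grips with 20 to 120 N. Pads are 22 mm wide; open, the fingers measure 114 mm over their backs; the gripper's body (76 mm by 85 mm) begins 54 mm behind the grasp point. The pads swing forward as they close: fully open they stand 13 mm farther back than shut.
Start: joints at [57.725, 30.224, 82.088, -0, 67.689, -10.227], TCP at [0.235, 0.579, 0.204] pointing down, gripper open.
Joint ranges: [-176.69, 176.69], [-43.24, 126.21], [12.49, 139.97], [-82, 262], [0, 151.66], [-163.58, 163.58]. Speed limits (degrees/s): [159.86, 159.86, 180, 180, 180, 180].

INTERFACE

Orientations are given as a 3x3 rotation matrix whose columns are the frame's x, y, z axes.
In Python, from workcell import * gives the robot as it stands.
- The arm moves only by the tool servo_tool, never from a script. Its argument "plan" is a list of rows, each a list of 3 entries, a list of its own where there are three numbers: the shift along the world's x, y, z in m, then the turn, a rotation vector about the world's x, y, z in rad, then the finger opening in m, from 0 to 0.0854. A call has exactly 8 rows; each row shifts and turns the commanded pose from where the row before left it; what a row does not reach is not made up. A row lasts 1/10 s, in which the tool goes at most 50 mm and 8.59 degrees, less where a joint would pass 70% of its speed; a pose out of reach is approached as far as the arm can. A call is refused whole if a number of a shift passes 0.05 or a number of a turn 0.15, either way. A call with a gripper value outside its range is refused whole. The fingers move at their own pace and stop on an object; "force" is the grip in N (left out, the last holds). Time passes only in rows, so rows that do not move let the fingers close, or fill a call up. It gives the time, the measured TCP pose, the force, the opening and the grip force at its end, in the units of the state.
- observe(): the state, without advancing time (a new reading comes with each control period).
- capture(name): name is "scene" or "top" or "wrist"; returns (picture, depth): 384x512x3 uint8, red, green, blue; 384x512 float32, m along the optical axis (not along the pixel's ray), 0 where there is no reading.
- get_calibration(name): a dict with "vfov" (degrees; the focal length in pixels is half the picture's height over the tangent of half this angle, whatever the lens; pixels are square), "cx", "cy" (the principal point, pixels), "distortion" ([k1, k2, p1, p2, k3] as OpenCV has them; the pictures are not rectified), "world_to_cam" (4x4, takes a point from world to camera coordinates). Camera axes: x right, y up, looking along -z (the intrinsics and any distortion apply to the point x, -y, -z); pixel columns grow to the right and rows downward; lengths in m; the calibration is good to about 2 mm. A picture is of the moment at which its call begins: read the wrist's pose just before it. get_calibration takes no time and is no camera call; for the wrist camera it gives the pose at the moment of the call.
- hand_in(): hands the job in; it is judged then, once.
The state is a dict: "clock": time; "joints": joint angles; "joint_vel": joint speeds; "joint_torque": joint torques, N m; "position": TCP position; "orientation": TCP orientation; "force": force on the tool from outside, world axes, zero at the start; "torque": the same for the moment, N m; "opening": finger opening in m; "gripper_force": force on a finger pad.
Only numpy, scipy, OpenCV 4.12 (cv2) and the standard library are available. Lean on these libraries where they do the work, as an engineer would, in place of code of your own. Each camera call takes 0.05 s, during which the arm holds its last target. There are 200 camera calls.

## Working session

There is one attempt and no reset: what is moved stays moved. The work goes in short steps, Python scripts to look and compute and a tool call to move; the robot and the scene stay as the last step left them, time stands still between calls to the robot, and variables do not carry over. Pictures are saved under pics/ and viewed, at most 10 in all, crops included, and the job is handed in when it is done.

Besides the shell and the picture viewer there is one more tool, called after ">>>" as name(argument=value, ...) on one line, values as JSON. servo_tool: Moves the arm, as the interface text tells. Its arguments: {"type":"object","properties":{"plan":{"type":"array","items":{"type":"array"}},"force":{"type":"number"}},"required":["plan"]}

```bash
mkdir -p pics
cat > h.py <<'E'
from workcell import *
import numpy as np, cv2
def save(n,f,crop=None,s=1):
    p,d=capture(n); q=p if crop is None else p[crop[1]:crop[3],crop[0]:crop[2]]
    q=cv2.resize(q,None,fx=s,fy=s,interpolation=cv2.INTER_CUBIC); cv2.imwrite('pics/'+f,q[...,::-1]); return p,d
def world(n,d,uv,z=None,cal=None):
    """pixels -> world: by depth, or on plane z"""
    c=cal or get_calibration(n); f=192/np.tan(np.radians(c['vfov']/2))
    K=np.array([[f,0,c['cx']],[0,f,c['cy']],[0,0,1]])
    uv=np.array(uv,float).reshape(-1,2)
    u=cv2.undistortPoints(uv[:,None],K,np.array(c['distortion'],float))[:,0]
    r=np.c_[u[:,0],-u[:,1],-np.ones(len(u))]; T=np.linalg.inv(c['world_to_cam'])
    R=r@T[:3,:3].T
    if z is None: k=d[uv[:,1].astype(int),uv[:,0].astype(int)][:,None]
    else: k=((z-T[2,3])/R[:,2])[:,None]
    return T[:3,3]+k*R
E
python3 - <<'E'
from h import *
a,d=save('scene','s0.png');b,e=save('top','t0.png')
np.savez('t0.npz',a=a,d=d,b=b,e=e)
cv2.imwrite('pics/st0.png',np.hstack([cv2.resize(a,(400,300)),cv2.resize(b,(400,300))])[...,::-1])
print(observe()['orientation'],observe()['clock'])
E
```

```text
[[-9.26873615e-01  3.75372129e-01 -1.03313698e-03]
 [ 3.75373393e-01  9.26872239e-01 -1.63365149e-03]
 [ 3.44358748e-04 -1.90200059e-03 -9.99998132e-01]] 0.1
```

View pics/t0.png

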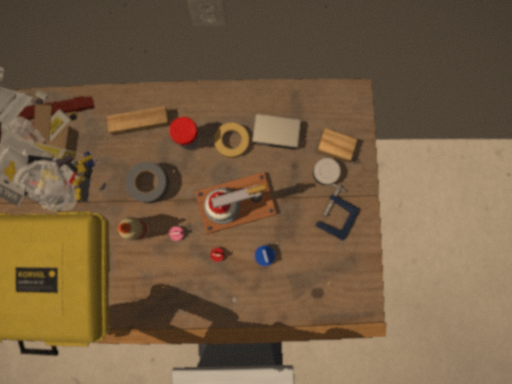

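View pics/s0.png

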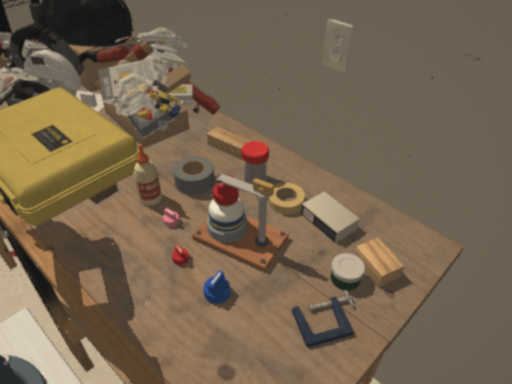

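The top view shows the cap candidates: red on the white bottle (220,205), small loose red (218,254), pink (177,233) and blue (265,255). The target is the larger red one, on the bottle under the keeper. The brass nut is at (257,188). I'll confirm in an enlarged crop and measure.

Run:
```python
from h import *
z=np.load('t0.npz'); b,e,a,d=z['b'],z['e'],z['a'],z['d']
x=cv2.resize(b[160:270,170:300],None,fx=4.5,fy=4.5,interpolation=cv2.INTER_CUBIC);cv2.imwrite('pics/tc.png',x[...,::-1])
R=[(u,v) for v in range(170,240) for u in range(190,285)]
P=world('top',e,R); C=np.array([b[v,u] for u,v in R])
hsv=cv2.cvtColor(C[None].astype(np.uint8),cv2.COLOR_RGB2HSV)[0].astype(int)
def rep(n,m):
    Q=P[m]; c=Q.mean(0); r=cv2.minAreaRect(Q[:,:2].astype(np.float32)*1000); print(n,m.sum(),c.round(4),np.median(Q[:,2]).round(3),[np.round(i,1) for i in r])
zz=P[:,2]
rep('arm+nut z>.155',zz>.155); rep('nut z>.175',zz>.175)
brass=(zz>.15)&(hsv[:,1]>100)&(hsv[:,0]>12)&(hsv[:,0]<35); rep('brass',brass)
rep('cap red',(zz>.11)&(zz<.16)&(hsv[:,1]>140)&((hsv[:,0]<6)|(hsv[:,0]>172)))
m=(zz>.008)&(zz<.03); rep('board',m)
for n,(u,v) in dict(jar=(184,130),tape=(222,150),box=(277,130),tin=(327,171)).items(): print(n,world('top',e,[(u,v)]).round(3))
print(world('top',e,[(250,150),(256,0),(256,383)],0).round(3))
```

```text
arm+nut z>.155 632 [ 0.5794 -0.0294  0.2174] 0.166 [array([566.2, -24.9]), array([110.6, 120.4]), np.float64(71.0)]
nut z>.175 155 [ 0.574  -0.0706  0.3789] 0.191 [array([554.4, -59.1]), array([ 38.2, 120.4]), np.float64(71.0)]
brass 166 [ 0.5841 -0.0713  0.2934] 0.19 [array([554.8, -57.9]), array([ 40.7, 120.4]), np.float64(71.0)]
cap red 160 [0.568  0.0161 0.1404] 0.135 [array([572.2,  16.6]), array([51.4, 40.6]), np.float64(29.2)]
board 1906 [ 0.5818 -0.0328  0.0174] 0.017 [array([583.5, -20.3]), array([116.5, 190.5]), np.float64(14.5)]
jar [[0.757 0.1   0.099]]
tape [[0.721 0.012 0.023]]
box [[ 0.769 -0.134  0.035]]
tin [[ 0.656 -0.259  0.041]]
[[ 0.724 -0.062  0.   ]
 [ 1.173 -0.089  0.   ]
 [ 0.111 -0.063  0.   ]]
```

View pics/tc.png

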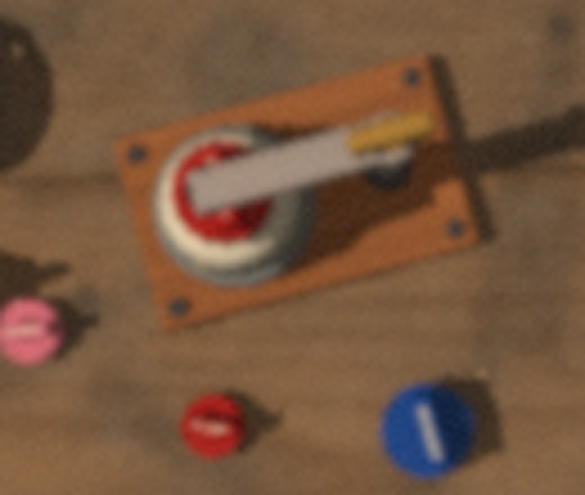

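The crop confirms the red cap under the keeper on the white bottle, at about (225,190) in the crop. The brass wings are at (390,133), with the keeper pointing left from them. Next I'll refine the nut's angle with the outliers filtered out.

```bash
python3 - <<'E'
from h import *
z=np.load('t0.npz'); b,e=z['b'],z['e']
R=np.array([(u,v) for v in range(170,240) for u in range(190,285)])
P=world('top',e,R); C=b[R[:,1],R[:,0]]
h=cv2.cvtColor(C[None],cv2.COLOR_RGB2HSV)[0].astype(int); zz=P[:,2]
def rep(n,m,pl=None):
    Q=P[m] if pl is None else world('top',e,R[m],pl)
    v=np.linalg.svd(Q[:,:2]-Q[:,:2].mean(0),full_matrices=False)[2][0]
    r=cv2.minAreaRect(Q[:,:2].astype(np.float32)*1000)
    print(n,m.sum(),Q.mean(0).round(4),np.degrees(np.arctan2(v[1],v[0])).round(1)%180,[np.round(i,1) for i in r])
br=(h[:,1]>110)&(h[:,0]>15)&(h[:,0]<32)
near=np.hypot(P[:,0]-.597,P[:,1]+.073)<.045
rep('brass',br&near&(zz>.15)&(zz<.2)); rep('brass plane .192',br&(zz>.15),.192)
rep('nut z',(zz>.178)&(zz<.2)&near); rep('arm z',(zz>.155)&(zz<.175));
E
python3 - <<'E'
from workcell import *
c=get_calibration('wrist');import numpy as np
print(observe()['position'],np.linalg.inv(c['world_to_cam']).round(3),c['vfov'])
E
```

```text
brass 109 [ 0.5957 -0.073   0.1894] 103.7 [array([596.1, -72.3]), array([13.9, 40.8]), np.float64(8.7)]
brass plane .192 110 [ 0.5954 -0.0728  0.192 ] 103.7 [array([595.1, -72.3]), array([14.2, 41.2]), np.float64(10.1)]
nut z 118 [ 0.5964 -0.074   0.1899] 105.5 [array([596.7, -74. ]), array([15.2, 43.9]), np.float64(15.0)]
arm z 477 [ 0.5812 -0.016   0.1649] 103.3 [array([581. , -30.9]), array([ 42.6, 121.8]), np.float64(8.3)]
[0.23421106 0.57870807 0.2027498 ] [[ 0.375 -0.89  -0.259  0.167]
 [ 0.927  0.36   0.106  0.607]
 [-0.001 -0.28   0.96   0.374]
 [ 0.     0.     0.     1.   ]] 58.48944467922781
```

>>> servo_tool(plan=[[[0.0225,-0.0408,0.008],[0,0,-0.059],0.085],[[0.0225,-0.0408,0.008],[0,0,-0.059],0.085],[[0.0225,-0.0408,0.008],[0,0,-0.059],0.085],[[0.0225,-0.0408,0.008],[0,0,-0.059],0.085],[[0.0225,-0.0408,0.008],[0,0,-0.059],0.085],[[0.0225,-0.0408,0.008],[0,0,-0.059],0.085],[[0.0225,-0.0408,0.008],[0,0,-0.059],0.085],[[0.0225,-0.0408,0.008],[0,0,-0.059],0.085]])

```text
clock: 0.9
position: [0.4148, 0.2511, 0.2677]
orientation: [[-0.653, 0.757, -0.001], [0.757, 0.653, -0.0], [0.0, -0.0, -1.0]]
force: [0.7, -0.3, 0.2]
opening: 0.085
gripper_force: 0.0
```

>>> servo_tool(plan=[[[0.0225,-0.0408,0],[0,0,-0.059],0.085],[[0.0225,-0.0408,0],[0,0,-0.059],0.085],[[0.0225,-0.0408,0],[0,0,-0.059],0.085],[[0.0225,-0.0408,0],[0,0,-0.059],0.085],[[0.0225,-0.0408,0],[0,0,-0.059],0.06],[[0.0225,-0.0408,0],[0,0,-0.059],0.05],[[0.0225,-0.0408,0],[0,0,-0.059],0.05],[[0,0,0],[0,0,0],0.05]])

```text
clock: 1.7
position: [0.575, -0.0383, 0.267]
orientation: [[-0.29, 0.957, 0.002], [0.957, 0.29, -0.003], [-0.003, 0.001, -1.0]]
force: [0.1, 0.7, 0.5]
opening: 0.0499
gripper_force: 0.0
```

Run:
```python
from h import *
o=observe();c=get_calibration('wrist');p,d=save('wrist','w1.png');np.savez('w1.npz',p=p,d=d)
R=np.array([(u,v) for v in range(384) for u in range(512)]);P=world('wrist',d,R,cal=c);C=p[R[:,1],R[:,0]]
h=cv2.cvtColor(C[None],cv2.COLOR_RGB2HSV)[0].astype(int)
zz=P[:,2];near=np.hypot(P[:,0]-.597,P[:,1]+.073)<.035
br=(h[:,1]>90)&(h[:,0]>15)&(h[:,0]<32)
for n,m in dict(top=near&(zz>.186)&(zz<.2),brass=br&near&(zz>.186)&(zz<.2),arm=(zz>.16)&(zz<.174)&(np.hypot(P[:,0]-.58,P[:,1]+.02)<.1)).items():
    print(n,m.sum()); 
    if m.sum()>20:
        Q=P[m]; v=np.linalg.svd(Q[:,:2]-Q[:,:2].mean(0),full_matrices=False)[2][0]
        print(Q.mean(0).round(4),np.degrees(np.arctan2(v[1],v[0]))%180,cv2.minAreaRect(Q[:,:2].astype(np.float32)*1000))
print(o['position'])
```

```text
top 758
[ 0.5958 -0.0678  0.1919] 104.26918830036072 ((596.5006103515625, -69.41990661621094), (11.919776916503906, 43.20733642578125), 14.07779598236084)
brass 750
[ 0.5957 -0.068   0.1919] 104.63869290424287 ((596.4020385742188, -69.44461822509766), (11.716607093811035, 43.20733642578125), 14.07779598236084)
arm 3411
[ 0.5807 -0.0114  0.1664] 104.36090946959385 ((588.0570678710938, -22.228469848632812), (41.69822311401367, 115.21192932128906), 20.465621948242188)
[ 0.57503295 -0.03828388  0.26701827]
```

View pics/w1.png

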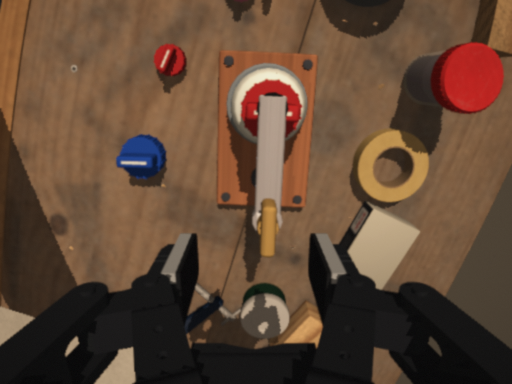

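The wrist view shows the brass wings at (268,228), the keeper running up to the red cap at (272,110), and the bystanders well clear. I'll move over the nut and down.

>>> servo_tool(plan=[[[0.011,-0.017,0],[0,0,-0.025],0.05],[[0.011,-0.017,0],[0,0,-0.022],0.05],[[0,0,-0.02],[0,0,0],0.05],[[0,0,-0.02],[0,0,0],0.05],[[0,0,-0.015],[0,0,0],0.05],[[0,0,-0.01],[0,0,0],0.05],[[0,0,0],[0,0,0],0.05],[[0,0,0],[0,0,0],0.05]])

```text
clock: 2.55
position: [0.5944, -0.0664, 0.203]
orientation: [[-0.252, 0.968, 0.001], [0.968, 0.252, -0.0], [-0.0, 0.001, -1.0]]
force: [0.5, 0.6, 0.7]
opening: 0.05
gripper_force: 0.0
```

>>> servo_tool(force=60, plan=[[[0.002,-0.005,-0.01],[0,0,0],0.05],[[0,0,-0.01],[0,0,0],0.05],[[0,0,-0.011],[0,0,0],0.05],[[0,0,0],[0,0,0],0.0],[[0,0,0],[0,0,0],0.0],[[0,0,0],[0,0,0],0.0],[[0,0,0],[0,0,0],0.0],[[0,0,0],[0,0,0],0.0]])

```text
clock: 3.35
position: [0.5963, -0.0717, 0.172]
orientation: [[-0.251, 0.968, 0.001], [0.968, 0.251, -0.0], [-0.0, 0.001, -1.0]]
force: [-0.2, 0.0, 0.4]
opening: 0.0001
gripper_force: 0.0
```

The fingers shut on nothing, so I'll look.

Run:
```python
from h import *
p,d=save('wrist','w2.png');print(observe())
```

```text
{'clock': 3.4, 'joints': array([-1.75117362e+01,  3.04364847e+01,  8.75918659e+01,  6.18392212e-04,
        6.19278989e+01, -3.20688851e+01]), 'joint_vel': array([-0.02935446,  0.04542762,  0.10966226, -0.13413753, -0.07159373,
       -0.07595542]), 'joint_torque': array([-6.70855356e-03, -4.28582025e+01, -1.63403392e+01, -3.30589000e-04,
       -2.64475304e-03, -7.33372531e-06]), 'position': array([ 0.59630693, -0.07175166,  0.17198764]), 'orientation': array([[-2.51340487e-01,  9.67898458e-01,  7.31067636e-04],
       [ 9.67898653e-01,  2.51340704e-01, -2.20683334e-04],
       [-3.97346113e-04,  6.52132723e-04, -9.99999708e-01]]), 'force': array([-0.01976408,  0.15844483, -0.71050407]), 'torque': array([0.00850178, 0.01169104, 0.00353719]), 'gripper_force': 0.0, 'opening': -0.00015032752246743202}
```

View pics/w2.png

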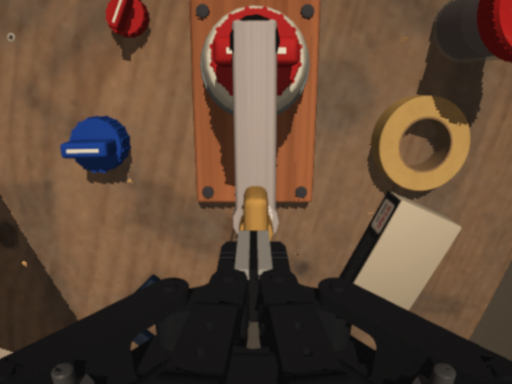

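Run:
```python
from h import *
c=get_calibration('wrist');p,d=capture('wrist');b,e=capture('top');np.savez('w2.npz',p=p,d=d,b=b,e=e)
print(c['distortion'],c['cx'],c['cy'])
for uv in [(256,192),(256,200),(256,210),(256,220),(256,228),(256,235),(245,250),(262,250),(253,245),(240,245),(255,30),(255,100)]: print(uv,p[uv[1],uv[0]],world('wrist',d,[uv],cal=c)[0].round(4))
f=192/np.tan(np.radians(c['vfov']/2))
for P in [(.5963,-.0717,.172,1),(.5963,-.0717,.191,1)]:
    q=c['world_to_cam']@np.array(P);print(c['cx']+f*q[0]/-q[2],c['cy']+f*q[1]/q[2],-q[2])
x=cv2.resize(b[160:270,170:300],None,fx=4.5,fy=4.5,interpolation=cv2.INTER_CUBIC);cv2.imwrite('pics/tc2.png',x[...,::-1])
```

```text
[-0.0983017  0.         0.         0.         0.       ] 253.03917361957426 186.8200889180898
(256, 192) [142 102  50] [ 0.5911 -0.0489  0.1832]
(256, 200) [195 142  71] [ 0.5912 -0.0497  0.1933]
(256, 210) [186 135  67] [ 0.5925 -0.0546  0.1927]
(256, 220) [185 134  67] [ 0.5938 -0.0594  0.1927]
(256, 228) [184 133  66] [ 0.5947 -0.0631  0.1934]
(256, 235) [48 44 39] [ 0.5937 -0.0597  0.2091]
(245, 250) [126 116 103] [ 0.5894 -0.0605  0.2237]
(262, 250) [127 116 103] [ 0.5959 -0.0595  0.2225]
(253, 245) [21 20 18] [ 0.5925 -0.0603  0.2181]
(240, 245) [125 116 103] [ 0.5875 -0.0616  0.2182]
(255, 30) [180 160 144] [0.5714 0.0249 0.1667]
(255, 100) [179 159 143] [ 0.5798 -0.0073  0.1654]
254.44229125977222 227.37095558853838 0.18431410724811537
254.6228935962704 242.82209805406683 0.1660759712297169
```

View pics/tc2.png

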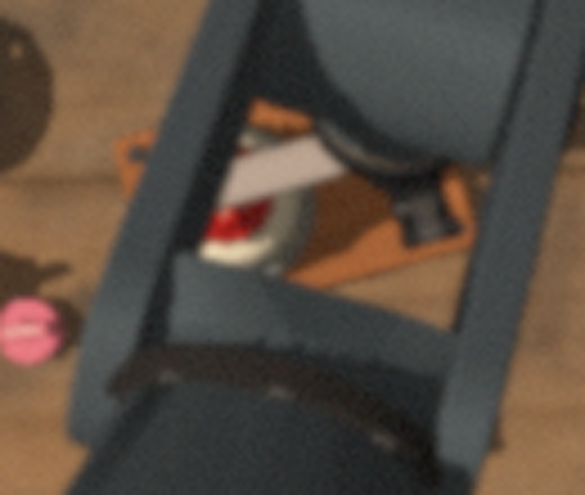

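Run:
```python
from h import *
z=np.load('w2.npz');p,d=z['p'],z['d'];c=get_calibration('wrist')
for u in (238,244,250,256,262,268):
    print(u,[(v,*world('wrist',d,[(u,v)],cal=c)[0].round(3)[1:],int(p[v,u].sum())) for v in range(224,246,3)])
z=np.load('w1.npz');p,d=z['p'],z['d']
# w1: TCP z .267, opening .05; finger pixels = depth near
T=np.linalg.inv(c['world_to_cam'])
for v in range(230,300,8): print(v,[d[v,u].round(3) for u in (170,180,190,315,325,335)])
```

```text
238 [(224, np.float64(-0.074), np.float64(0.167), 399), (227, np.float64(-0.076), np.float64(0.166), 374), (230, np.float64(-0.078), np.float64(0.167), 372), (233, np.float64(-0.079), np.float64(0.168), 354), (236, np.float64(-0.061), np.float64(0.211), 298), (239, np.float64(-0.061), np.float64(0.214), 330), (242, np.float64(-0.062), np.float64(0.215), 324), (245, np.float64(-0.061), np.float64(0.219), 333)]
244 [(224, np.float64(-0.065), np.float64(0.188), 235), (227, np.float64(-0.065), np.float64(0.19), 237), (230, np.float64(-0.061), np.float64(0.204), 278), (233, np.float64(-0.061), np.float64(0.207), 346), (236, np.float64(-0.06), np.float64(0.211), 345), (239, np.float64(-0.061), np.float64(0.214), 346), (242, np.float64(-0.061), np.float64(0.216), 346), (245, np.float64(-0.061), np.float64(0.219), 346)]
250 [(224, np.float64(-0.062), np.float64(0.193), 353), (227, np.float64(-0.063), np.float64(0.193), 353), (230, np.float64(-0.06), np.float64(0.204), 248), (233, np.float64(-0.06), np.float64(0.208), 142), (236, np.float64(-0.06), np.float64(0.21), 140), (239, np.float64(-0.
[... 1729 characters left out ...]
t32(0.13), np.float32(0.128), np.float32(0.134), np.float32(0.136), np.float32(0.129), np.float32(0.128)]
262 [np.float32(0.122), np.float32(0.121), np.float32(0.134), np.float32(0.137), np.float32(0.123), np.float32(0.123)]
270 [np.float32(0.118), np.float32(0.117), np.float32(0.134), np.float32(0.137), np.float32(0.118), np.float32(0.117)]
278 [np.float32(0.115), np.float32(0.117), np.float32(0.135), np.float32(0.137), np.float32(0.118), np.float32(0.115)]
286 [np.float32(0.106), np.float32(0.118), np.float32(0.134), np.float32(0.137), np.float32(0.119), np.float32(0.106)]
294 [np.float32(0.101), np.float32(0.117), np.float32(0.136), np.float32(0.136), np.float32(0.117), np.float32(0.102)]
```

The fingertips show at z≈0.202 while the reported TCP z is 0.172. The plate reads its nominal 0.192 in both cameras, so the tips really sit about 30 mm above the reported TCP and they shut above the wings. I'll correct by going lower, with a check on the force.

>>> servo_tool(plan=[[[0,0,0],[0,0,0],0.05],[[0,0,0],[0,0,0],0.05],[[0,0,0],[0,0,0],0.05],[[0,0,0],[0,0,0],0.05],[[0,0,-0.008],[0,0,0],0.05],[[0,0,-0.008],[0,0,0],0.05],[[0,0,-0.006],[0,0,0],0.05],[[0,0,0],[0,0,0],0.05]])

```text
clock: 4.3
position: [0.595, -0.0714, 0.148]
orientation: [[-0.251, 0.968, -0.003], [0.968, 0.251, 0.001], [0.002, -0.003, -1.0]]
force: [0.1, -0.2, 0.3]
opening: 0.0501
gripper_force: 0.0
```

>>> servo_tool(plan=[[[0,0,-0.003],[0,0,0],0.05],[[0,0,-0.003],[0,0,0],0.05],[[0,0,0],[0,0,0],0.0],[[0,0,0],[0,0,0],0.0],[[0,0,0],[0,0,0],0.0],[[0,0,0],[0,0,0],0.0],[[0,0,0],[0,0,0],0.0],[[0,0,0],[0,0,0],0.0]])

```text
clock: 5.1
position: [0.5976, -0.0715, 0.1441]
orientation: [[-0.251, 0.968, 0.003], [0.968, 0.251, 0.0], [-0.001, 0.003, -1.0]]
force: [4.2, 2.2, -1.0]
opening: 0.0148
gripper_force: 58.6
```

>>> servo_tool(plan=[[[0,0,0],[0,0,0.08],0.0],[[0,0,0],[0,0,0.1],0.0],[[0,0,0],[0,0,0.1],0.0],[[0,0,0],[0,0,0.1],0.0],[[0,0,0],[0,0,0.1],0.0],[[0,0,0],[0,0,0.1],0.0],[[0,0,0],[0,0,0.1],0.0],[[0,0,0],[0,0,0],0.0]])

```text
clock: 5.9
position: [0.5974, -0.0716, 0.1441]
orientation: [[-0.804, 0.594, 0.003], [0.594, 0.804, -0.0], [-0.002, 0.002, -1.0]]
force: [4.2, 2.6, -0.2]
opening: 0.0144
gripper_force: 58.7
```

>>> servo_tool(plan=[[[0,0,0],[0,0,0.1],0.0],[[0,0,0],[0,0,0.1],0.0],[[0,0,0],[0,0,0.1],0.0],[[0,0,0],[0,0,0.1],0.0],[[0,0,0],[0,0,0.1],0.0],[[0,0,0],[0,0,0.1],0.0],[[0,0,0],[0,0,0.1],0.0],[[0,0,0],[0,0,0],0.0]])

```text
clock: 6.7
position: [0.5973, -0.0718, 0.1441]
orientation: [[-0.998, -0.062, 0.003], [-0.062, 0.998, -0.0], [-0.003, -0.001, -1.0]]
force: [5.0, 2.1, -0.6]
opening: 0.0148
gripper_force: 58.7
```

>>> servo_tool(plan=[[[0,0,0],[0,0,0],0.06],[[0,0,0],[0,0,0],0.06],[[0,0,0],[0,0,0],0.06],[[0,0,0],[0,0,0],0.06],[[0,0,0.03],[0,0,0],0.06],[[0,0,0.04],[0,0,0],0.06],[[0,0,0.04],[0,0,0],0.06],[[0,0,0],[0,0,0],0.06]])

```text
clock: 7.5
position: [0.5997, -0.073, 0.26]
orientation: [[-0.998, -0.063, 0.012], [-0.063, 0.998, -0.004], [-0.012, -0.005, -1.0]]
force: [0.6, -0.5, 0.4]
opening: 0.0598
gripper_force: 0.0
```

>>> servo_tool(plan=[[[-0.003,0.011,0],[0,0,-0.135],0.06],[[-0.003,0.011,0],[0,0,-0.135],0.06],[[-0.003,0.011,0],[0,0,-0.135],0.06],[[-0.003,0.011,0],[0,0,-0.135],0.06],[[-0.003,0.011,0],[0,0,-0.135],0.06],[[-0.003,0.011,0],[0,0,-0.135],0.06],[[-0.003,0.011,0],[0,0,-0.135],0.06],[[-0.003,0.011,0],[0,0,-0.135],0.06]])

```text
clock: 8.3
position: [0.571, 0.0167, 0.2526]
orientation: [[-0.521, 0.854, -0.002], [0.854, 0.521, -0.0], [0.001, -0.002, -1.0]]
force: [-0.0, -0.2, -0.6]
opening: 0.06
gripper_force: 0.0
```

>>> servo_tool(plan=[[[0,0,0],[0,0,-0.135],0.06],[[0,0,0],[0,0,-0.135],0.06],[[0,0,0],[0,0,-0.135],0.06],[[0,0,0],[0,0,-0.135],0.06],[[0,0,0],[0,0,-0.135],0.06],[[0,0,0],[0,0,-0.135],0.06],[[0,0,0],[0,0,-0.135],0.06],[[0,0,0],[0,0,-0.135],0.06]])

```text
clock: 9.1
position: [0.5712, 0.0162, 0.2526]
orientation: [[0.507, 0.862, -0.002], [0.862, -0.507, 0.0], [-0.001, -0.002, -1.0]]
force: [0.8, -0.7, -0.4]
opening: 0.0596
gripper_force: 0.0
```

>>> servo_tool(plan=[[[0,0,0],[0,0,-0.135],0.06],[[0,0,0],[0,0,-0.135],0.06],[[0,0,0],[0,0,-0.135],0.06],[[0,0,0],[0,0,-0.135],0.06],[[0,0,0],[0,0,-0.135],0.06],[[0,0,0],[0,0,-0.12],0.06],[[0,0,0],[0,0,0],0.06],[[0,0,0],[0,0,0],0.06]])

```text
clock: 9.9
position: [0.5715, 0.0163, 0.253]
orientation: [[0.968, 0.249, -0.001], [0.249, -0.968, 0.0], [-0.001, -0.0, -1.0]]
force: [0.4, -0.5, 1.0]
opening: 0.0597
gripper_force: 0.0
```

Run:
```python
from h import *
o=observe();c=get_calibration('wrist');p,d=save('wrist','w3.png');np.savez('w3.npz',p=p,d=d)
R=np.array([(u,v) for v in range(384) for u in range(512)]);P=world('wrist',d,R,cal=c);C=p[R[:,1],R[:,0]]
h=cv2.cvtColor(C[None],cv2.COLOR_RGB2HSV)[0].astype(int);zz=P[:,2]
near=np.hypot(P[:,0]-.575,P[:,1]-.014)<.045; red=(h[:,1]>130)&((h[:,0]<8)|(h[:,0]>172))&near
for n,m in dict(bartop=red&(zz>.152)&(zz<.17),captop=red&(zz>.128)&(zz<.141),nut=(zz>.185)&(zz<.198)&(np.hypot(P[:,0]-.597,P[:,1]+.072)<.03),keeper=(zz>.16)&(zz<.172)&(P[:,1]<-.04)).items():
    print(n,m.sum())
    if m.sum()>20:
        Q=P[m]; v=np.linalg.svd(Q[:,:2]-Q[:,:2].mean(0),full_matrices=False)[2][0]
        print(Q.mean(0).round(4),np.degrees(np.arctan2(v[1],v[0]))%180,cv2.minAreaRect(Q[:,:2].astype(np.float32)*1000),cv2.minEnclosingCircle(Q[:,:2].astype(np.float32)*1000))
print(o['position'],o['orientation'][:,1],o['joints'][5],o['clock'])
```

```text
bartop 761
[0.5763 0.0168 0.1598] 14.745550123600793 ((574.913330078125, 16.617536544799805), (43.271575927734375, 13.845061302185059), 14.690353393554688) ((574.8199462890625, 17.067766189575195), 21.964248657226562)
captop 1913
[0.5771 0.0174 0.1352] 104.8986898280438 ((575.8814086914062, 17.178781509399414), (51.288658142089844, 53.16493606567383), 18.916702270507812) ((574.6553955078125, 16.43488121032715), 27.251325607299805)
nut 1041
[ 0.5973 -0.0686  0.1915] 3.7658211865690134 ((596.5621948242188, -69.62745666503906), (43.91038513183594, 12.099719047546387), 4.619801998138428) ((596.5623779296875, -69.63105773925781), 21.97092628479004)
keeper 1437
[ 0.5654 -0.0696  0.1668] 14.78317223132899 ((575.441162109375, -70.83282470703125), (85.04891204833984, 22.17824935913086), 5.855225563049316) ((575.9208984375, -75.51087188720703), 42.839412689208984)
[0.57154676 0.01626554 0.25301724] [ 2.49421337e-01 -9.68394971e-01 -4.20103191e-04] 66.00032808715729 9.9
```

View pics/w3.png

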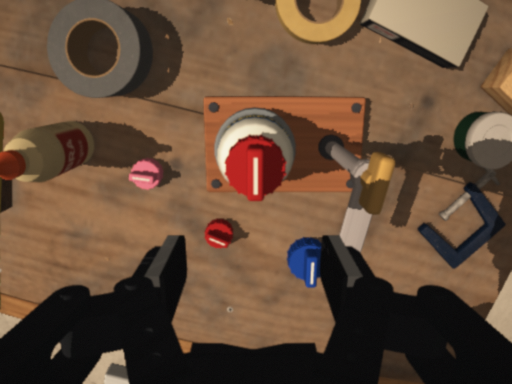

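The view shows the keeper swung aside at (357,225), so the nut is at about 1.39 rad. The red cap is at (257,168), still locked with its bar along the holder's x. I'll descend on the cap.

>>> servo_tool(force=100, plan=[[[0.003,0,-0.03],[0,0,0.005],0.04],[[0,0,-0.035],[0,0,0],0.04],[[0,0,-0.03],[0,0,0],0.04],[[0,0,-0.02],[0,0,0],0.04],[[0,0,-0.015],[0,0,0],0.04],[[0,0,-0.01],[0,0,0],0.04],[[0,0,0],[0,0,0],0.04],[[0,0,0],[0,0,0],0.04]])

```text
clock: 10.75
position: [0.5755, 0.0162, 0.114]
orientation: [[0.968, 0.252, 0.001], [0.252, -0.968, -0.0], [0.001, 0.0, -1.0]]
force: [-0.1, 0.2, 0.4]
opening: 0.0402
gripper_force: 0.0
```

>>> servo_tool(plan=[[[0,0,-0.003],[0,0,0],0.04],[[0,0,0],[0,0,0],0.0],[[0,0,0],[0,0,0],0.0],[[0,0,0],[0,0,0],0.0],[[0,0,0],[0,0,0],0.0],[[0,0,0],[0,0,0],0.0],[[0,0,0],[0,0,0],0.0],[[0,0,0],[0,0,0],0.0]])

```text
clock: 11.55
position: [0.5754, 0.0162, 0.1108]
orientation: [[0.968, 0.252, 0.001], [0.252, -0.968, -0.0], [0.001, 0.0, -1.0]]
force: [0.4, -0.0, 2.9]
opening: 0.0118
gripper_force: 98.4
```

>>> servo_tool(plan=[[[0,0,-0.002],[0,0,0],0.0],[[0,0,-0.002],[0,0,0],0.0],[[0,0,-0.002],[0,0,0],0.0],[[0,0,-0.002],[0,0,0],0.0],[[0,0,0],[0,0,0],0.0],[[0,0,0],[0,0,0],0.0],[[0,0,0],[0,0,0],0.0],[[0,0,0],[0,0,0],0.0]])

```text
clock: 12.35
position: [0.5754, 0.0162, 0.1035]
orientation: [[0.968, 0.252, 0.001], [0.252, -0.968, -0.0], [0.001, 0.001, -1.0]]
force: [-1.1, -0.3, 8.9]
opening: 0.0119
gripper_force: 99.4
```

>>> servo_tool(plan=[[[0,0,-0.001],[0,0,0],0.0],[[0,0,-0.001],[0,0,0],0.0],[[0,0,-0.001],[0,0,0],0.0],[[0,0,0],[0,0,0],0.0],[[0,0,0],[0,0,0],0.0],[[0,0,0],[0,0,0],0.0],[[0,0,0],[0,0,0],0.0],[[0,0,0],[0,0,0],0.0]])

```text
clock: 13.15
position: [0.5755, 0.0162, 0.1025]
orientation: [[0.968, 0.252, 0.002], [0.252, -0.968, -0.001], [0.002, 0.001, -1.0]]
force: [-4.6, -0.8, 20.5]
opening: 0.0118
gripper_force: 101.5
```

It has bottomed, so I'll twist.

>>> servo_tool(plan=[[[0,0,0],[0,0,0.08],0.0],[[0,0,0],[0,0,0.08],0.0],[[0,0,0],[0,0,0.08],0.0],[[0,0,0],[0,0,0.08],0.0],[[0,0,0],[0,0,0.08],0.0],[[0,0,0],[0,0,0.08],0.0],[[0,0,0],[0,0,0.08],0.0],[[0,0,0],[0,0,0],0.0]])

```text
clock: 13.95
position: [0.5764, 0.0173, 0.1025]
orientation: [[0.685, 0.728, 0.004], [0.728, -0.685, 0.001], [0.003, 0.002, -1.0]]
force: [-2.0, 3.6, 19.2]
opening: 0.012
gripper_force: 101.1
```

>>> servo_tool(plan=[[[0,0,0],[0,0,0.1],0.0],[[0,0,0],[0,0,0.1],0.0],[[0,0,0],[0,0,0.1],0.0],[[0,0,0],[0,0,0.1],0.0],[[0,0,0],[0,0,0.1],0.0],[[0,0,0],[0,0,0.1],0.0],[[0,0,0],[0,0,0.13],0.0],[[0,0,0],[0,0,0],0.0]])

```text
clock: 14.75
position: [0.5759, 0.0174, 0.1025]
orientation: [[0.024, 1.0, 0.003], [1.0, -0.024, 0.001], [0.001, 0.003, -1.0]]
force: [-3.3, 4.2, 20.2]
opening: 0.0122
gripper_force: 101.2
```

Run:
```python
from h import *
o=observe();c=get_calibration('wrist');p,d=save('wrist','w4.png');print(o['torque'],o['force'],o['position'],o['orientation'][:,1])
```

```text
[0.64158093 0.71384172 0.05825759] [-3.30394305  4.22647767 20.20426488] [0.57589986 0.01737534 0.10251518] [ 0.99970619 -0.02409692  0.00262216]
```

View pics/w4.png

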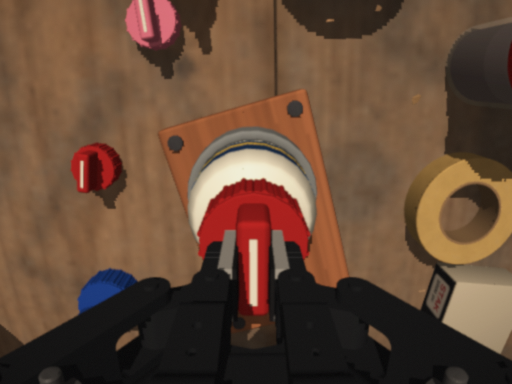

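The cap's bar at (254,260) is held between the fingers and has turned with the gripper by about 1.29 rad. I'll lift it straight up.

>>> servo_tool(plan=[[[0,0,0.004],[0,0,0],0.0],[[0,0,0.006],[0,0,0],0.0],[[0,0,0.006],[0,0,0],0.0],[[0,0,0.008],[0,0,0],0.0],[[0,0,0.008],[0,0,0],0.0],[[0,0,0.008],[0,0,0],0.0],[[0,0,0.006],[0,0,0],0.0],[[0,0,0],[0,0,0],0.0]])

```text
clock: 15.6
position: [0.5757, 0.0161, 0.1466]
orientation: [[0.026, 1.0, 0.002], [1.0, -0.026, -0.0], [-0.0, 0.002, -1.0]]
force: [0.0, -0.7, -1.6]
opening: 0.0119
gripper_force: 98.0
```

>>> servo_tool(plan=[[[0,0,0.012],[0,0,0],0.0],[[0,0,0.015],[0,0,0],0.0],[[0,0,0.015],[0,0,0],0.0],[[0,0,0.008],[0,0,0],0.0],[[0,0,0.005],[0,0,0],0.0],[[0,0,0],[0,0,0],0.0],[[0,0,0],[0,0,0],0.0],[[0,0,0],[0,0,0],0.0]])

```text
clock: 16.4
position: [0.5745, 0.0164, 0.1999]
orientation: [[0.026, 1.0, -0.002], [1.0, -0.026, 0.0], [0.0, -0.002, -1.0]]
force: [-0.7, 0.5, -2.6]
opening: 0.0117
gripper_force: 98.0
```

>>> servo_tool(plan=[[[0,0,0],[0,0,0],0.0],[[0,0,0],[0,0,0],0.0],[[0,0,0],[0,0,0],0.0],[[0,0,0],[0,0,0],0.0],[[0,0,0],[0,0,0],0.0],[[0,0,0],[0,0,0],0.0],[[0,0,0],[0,0,0],0.0],[[0,0,0],[0,0,0],0.0]])

```text
clock: 17.2
position: [0.5751, 0.0163, 0.2007]
orientation: [[0.026, 1.0, 0.0], [1.0, -0.026, -0.0], [-0.0, 0.0, -1.0]]
force: [0.1, -0.9, -0.9]
opening: 0.012
gripper_force: 98.0
```

Run:
```python
from h import *
save('scene','s5.png',(130,100,400,320),2.5);o=observe();print(o['force'],o['position'],o['gripper_force'],o['opening'])
```

```text
[-0.91392246  0.09290717 -0.63324991] [0.57508907 0.01628951 0.20064629] 98.02612781524658 0.011792383015978273
```

View pics/s5.png

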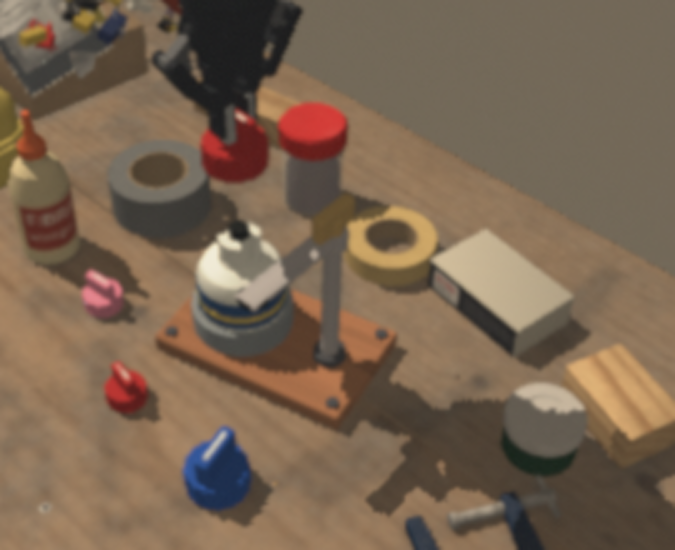

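The red cap at (235,148) is in the gripper, upright and clear above the open bottle neck at (240,235). The keeper is aside, and the bystanders haven't moved. I'll hand in.

```bash
python3 -c "
from workcell import *
print(hand_in())"
```

```text
the job is handed in; nothing more can be done
None
```

The job is handed in at about 17 s on the clock: the keeper is aside at roughly 1.39 rad, and the red cap is unlocked and held upright and still about 8 cm above the bottle's mouth, with no bystander visibly moved; no verdict came back.

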